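# Free the filter slide of a bench reader

### The job

Lift the reader's hood by its bar handle past its over-centre spring so that it stays fully open by itself. Take the steel pin tool from the tube rack, hold the recessed catch down through the hole in the filter slide with its tip while pushing the slide out of the left side of its guide, until about half of it stands out, then stand the pin tool back upright in the tube rack. Pull the slide clear and gently lay it flat, right way up, in the white tray, leaving the hood open and the bottles and the timer undisturbed.

Things in the scene. Friction and masses are not known exactly. Their poses are not given: they have to be found in the camera images.
- reader: white bench filter reader, 160 deep (x) x 220 wide (y) x 134 high with its hood shut, fixed to the bench; origin at the centre of its underside, x to its back (the hinge side), y to its left, z up. Its grey deck, seen only with the hood open, is 72 above the bench and carries the guide with the filter slide; a tension-spring stay stands out 16 on the right flank
- guide_exit (a point): middle of the open left end of the aluminium guide, on its floor, 72 above the bench (x = -25, y = +104 in the reader's frame; the housing ends at y = +110). The guide runs along the reader's y, is 138 long and closed at its right end. The slide lies on two runners 2 above that floor, under side lips: the slot between the lips is 32 wide, their tops are 18 above the floor
- hood (a joint): opening angle of the hood in rad: 0 shut, 1.85 fully open against its stop, leaning back. Its weight and the spring pull it shut up to about 1.1 rad; past that the spring pulls it on to the stop and holds it there. Opening takes about 5 N at the handle at first. Fully open, it stands over the reader's back edge and reaches 260 above the bench
- hood_handle (a point): middle of the hood's round steel bar handle, 10 thick, 94 of straight bar along the reader's y, 38 in front of the hood's front face (33 free behind it); with the hood shut it is 90 above the bench and 118 in front of the reader's origin; it moves with the hood
- hood_hinge (a point): point on the hood's hinge line, above the reader's back edge (x = +66, z = 78 in the reader's frame); the line runs along the reader's y, 184 behind and 12 below the handle of the shut hood
- filter_slide: flat black bar 40 wide (x) x 130 long (y) x 12 thick with two round glass filters, about 100 g; origin at the centre of its underside, y along its length to the end that leaves the guide first. Home in the reader its origin is at x = -25, y = +33, z = 74 in the reader's frame, wholly under the hood. It can leave only to the reader's left (+y)
- slide_hole (a point): centre of the mouth of the slide's round through hole, 17 wide, on its top face, 45 from the slide's middle towards its right (-y) end
- slide_front (a point): middle of the slide's left end face (+y end, 6 above its underside), the end that comes out of the guide first
- catch (a joint): travel in m of the spring catch, a 12 mm steel plunger standing 8 up into the slide's hole from below; 0 up (slide locked), up to 0.008 it blocks the slide, 0.010 when the pin's tip meets the guide floor; full travel takes about 4 N. Keep it down for the first 10 mm of the slide's travel; then the slide itself keeps it down, and it springs up again behind the slide
- catch_top (a point): centre of the catch's flat top, 4 under the slide's top face while the slide is locked
- pin_tool: steel pin tool, 107 long, about 90 g, upright in a small hole of the rack, its tip then 10 above the bench: pin 10 thick, 37 long; round collar 34 wide, 37 to 42 from the tip, resting on the rack's top; ribbed round handle 17 thick from 42 to 107. Origin at the tip, z from the tip up to the handle
- pin_grip (a point): middle of the pin tool's handle, 77 above its tip
- rack: orange two-deck tube rack 92 (x) x 208 (y) x 47 high, fixed; origin at the centre of its underside. Small holes, about 18 wide: x = -26, 0, 26, y = 17, 41, 65, 89; large, about 31 wide: x = -19, 19, y = -18, -51, -85. The pin tool starts in (0, 17) or (0, 89), a capped tube in the other, a larger tube at (-19, -51); tubes reach 127 above the bench
- tray: shallow white open tray 105 (x) x 190 (y) x 21 high, walls 3, fixed; origin at the centre of its underside, inner floor 3 up
- timer: white lab timer standing near the front edge, 24 x 66 x 62; leave it
- buffer_bottle: white bottle with screw cap, 55 wide, 100 high, behind the rack; leave it
- small_bottle: small white bottle with screw cap, 38 wide, 52 high, beside the reader's right back corner; leave it
- dropper_bottle: slim white dropper bottle, 32 wide, 76 high, between the reader and the tray at the back; leave it
Things that resemble listed ones, but are neither listed nor needed, are in the scene too. What is shaped like the pin_tool but pink or red is not meant.

How it is judged:
By the outcome, as a careful person would: the job done as asked, in the order asked, and still so for the second after the job is handed in, with the robot touching nothing.
It also fails if it takes over 72 s, if anything falls off the work surface, if the arm or the gripper's body presses on something with over 40 N, if the wrist force passes 120 N, or if a joint passes its speed limit or range.

### The arm

A 6-joint arm with a two-finger parallel gripper is mounted at the origin on a cart in front of the work surface, level with it; the furniture and walls round the work are solid. World frame = base frame: x ahead of the robot, y to its left, z up, the work surface at z = 0. Lengths are in m, angles in rad, forces in N, time in s.
With the tool pointing down it reaches from about 0.35 to 0.85 m from the base axis. Payload 8.1 kg.
Tool frame: the origin (TCP) lies between the finger pads; the fingertips stand 25 mm ahead of it and the grasp point (between the pads) lies 6 mm ahead of it (robot.tip_extent is the distance from the TCP to the fingertips, in m); z points along the fingers, y is the direction in which the jaws open and shut (so a half turn about z gives the same grasp; the last joint's range is limited). The gripper opens to 93 mm and grips with 3 to 60 N. Pads are 15 mm wide; open, the fingers measure 128 mm over their backs; the gripper's body (75 mm by 188 mm) begins 65 mm behind the grasp point.
Start: joints at [-1.426, 0.13, 1.488, -0, 1.523, -0.085], TCP at [0.137, -0.584, 0.244] pointing down, gripper open.
Joint ranges: [-2.96, 2.96], [-0.89, 2.26], [0.02, 2.5], [-1.34, 4.48], [0, 2.73], [-2.66, 2.66]. Speed limits (rad/s): [2.39, 2.39, 2.79, 3.14, 3.14, 3.14].

### API

Orientations are given as a rotation vector (axis times angle).
In Python, from plant import robot gives the robot as it stands.
- The arm moves only by the tool drive_tool, never from a script. Its argument "increments" is a list of rows, each a list of 7 numbers: the closure, from 0 (fully open) to 1 (shut), then the shift along the world's x, y, z in units of 25 mm (1.0 is 25 mm), then the turn, a rotation vector about the world's x, y, z in rad. In form: [[gripper, dx, dy, dz, rx, ry, rz], ...]. A call has 1 to 20 rows; each row is the pose to reach, as a shift and turn from the pose commanded when the call began; what a row does not reach only later rows make up. A row lasts 1/12 s, in which the tool goes at most 41.7 mm and 7.16 degrees, less where a joint would pass 70% of its speed; a pose out of reach is approached as far as the arm can. A call with a gripper value outside its range is refused whole. The fingers move at their own pace and stop on an object; "squeeze" is the grip in N (left out, the last holds). Time passes only in rows, so rows that repeat a pose let the fingers close. It gives the time, the measured TCP pose, the force and the opening at its end, in the units of the state.
- robot.read_state(): the state, without advancing time (a new reading comes with each control period).
- robot.read_camera(name): name is "scene" or "top"; returns a dict with "image" (420x560x3 uint8, red, green, blue), "fx", "fy", "cx", "cy" (pixels), "T" (4x4, takes a point from camera to world coordinates). Camera axes: x right, y down, z forward; pixel columns grow to the right and rows downward; lengths in m; the calibration is good to about 2 mm. A picture is of the moment at which its call begins. There is no depth.
- robot.close_job(): hands the job in, once; it reports no verdict.
The state is a dict: "t": time; "q": joint angles; "dq": joint speeds; "joint_torque": joint torques, N m; "tool_pos": TCP position; "orientation": TCP orientation; "force": force on the tool from outside, world axes, zero at the start; "wrist_torque": the same for the moment, N m; "opening": finger opening in m.
Only numpy, scipy, OpenCV 4.12 (cv2) and the standard library are available. Lean on these libraries where they do the work, as an engineer would, in place of code of your own. Each camera call takes 0.05 s, during which the arm holds its last target.

## Working session

There is one attempt and no reset: what is moved stays moved. The work goes in short steps, Python scripts to look and compute and a tool call to move; the robot and the scene stay as the last step left them, time stands still between calls to the robot, and variables do not carry over. Pictures are saved under pics/ and viewed, and the job is handed in when it is done.

Besides the shell and the picture viewer there is one more tool, called after ">>>" as name(argument=value, ...), one argument or row to a line, values as JSON. drive_tool: Moves the arm, as the interface text tells. Its arguments: {"type":"object","properties":{"increments":{"type":"array"},"squeeze":{"type":"number"}},"required":["increments"]}

```bash
mkdir -p pics; ls; python3 - <<'E'
from plant import robot
import cv2,numpy as np
np.set_printoptions(precision=4,suppress=True)
for n in("scene","top"):
    c=robot.read_camera(n); cv2.imwrite(f"pics/{n}0.png",c["image"][:,:,::-1]); print(n,c["fx"],c["fy"],c["cx"],c["cy"]);print(c["T"])
print(robot.read_state())
E
```

```text
pics
scene 409.09941724575316 409.09941724575316 281.5523964038244 203.73108040633548
[[-0.7649 -0.4054  0.5006 -0.0066]
 [-0.644   0.496  -0.5824  0.5706]
 [-0.0122 -0.7678 -0.6405  0.7729]
 [ 0.      0.      0.      1.    ]]
top 538.3782169411913 538.3782169411913 271.07176963895876 215.35065387075747
[[ 0.0258 -0.9852  0.1694  0.2608]
 [-0.9996 -0.0243  0.0113 -0.0373]
 [-0.007  -0.1696 -0.9855  1.5927]
 [ 0.      0.      0.      1.    ]]
{'t': 0.1, 'q': array([-1.4264,  0.1311,  1.4892, -0.    ,  1.523 , -0.0854]), 'dq': array([ 0.0008, -0.0016, -0.0019,  0.0001, -0.0005, -0.0004]), 'joint_torque': array([  0.001 , -56.1342, -49.3097,   0.077 ,   0.029 ,  -0.    ]), 'tool_pos': array([ 0.1366, -0.5838,  0.2427]), 'orientation': array([-3.1192, -0.3599,  0.0001]), 'force': array([-0.743 , -0.0848, -0.1087]), 'wrist_torque': array([ 0.0167,  0.0396, -0.064 ]), 'opening': 0.09290601517520397}
```

View pics/scene0.png

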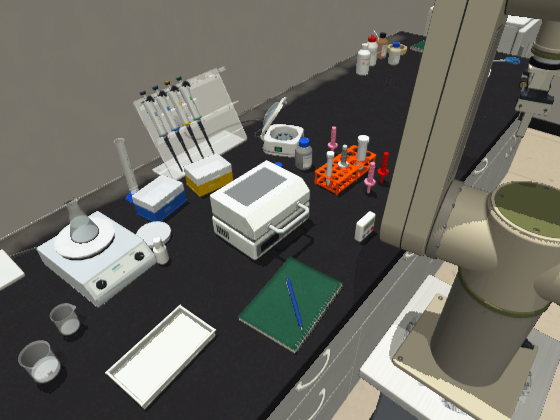

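View pics/top0.png

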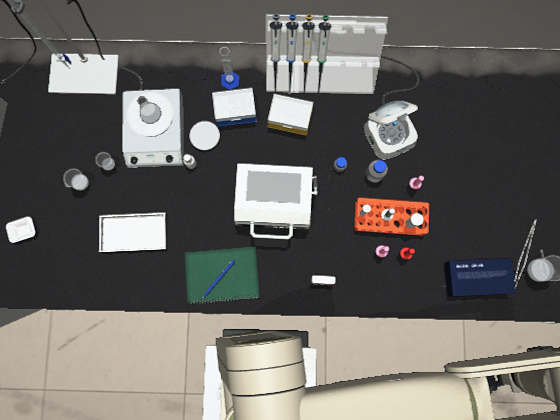

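```bash
cat > h.py <<'E'
import numpy as np,cv2
from plant import robot
np.set_printoptions(precision=4,suppress=True)
def cam(n,save=None):
    c=robot.read_camera(n)
    if save: cv2.imwrite(f"pics/{save}.png",c["image"][:,:,::-1])
    return c
def ray(c,u,v):
    d=c["T"][:3,:3]@np.array([(u-c["cx"])/c["fx"],(v-c["cy"])/c["fy"],1]); return c["T"][:3,3],d
def onz(c,u,v,z):
    o,d=ray(c,u,v); return o+d*(z-o[2])/d[2]
def proj(c,p):
    q=np.linalg.inv(c["T"])@np.append(p,1); return np.array([c["fx"]*q[0]/q[2]+c["cx"],c["fy"]*q[1]/q[2]+c["cy"]])
def tri(c1,p1,c2,p2):
    o1,d1=ray(c1,*p1);o2,d2=ray(c2,*p2)
    s=np.linalg.lstsq(np.c_[d1,-d2],o2-o1,rcond=None)[0]
    a=o1+s[0]*d1;b=o2+s[1]*d2; return (a+b)/2,np.linalg.norm(a-b)
def crop(img,x0,y0,x1,y1,k,name):
    cv2.imwrite(f"pics/{name}.png",cv2.resize(img[y0:y1,x0:x1,::-1],None,fx=k,fy=k,interpolation=cv2.INTER_CUBIC))
E
python3 - <<'E'
from h import *
t=cam("top");s=cam("scene")
crop(t["image"],340,170,440,270,6,"rackt"); crop(s["image"],300,110,400,210,6,"racks")
crop(t["image"],220,150,330,250,6,"readt"); crop(s["image"],195,150,325,260,6,"reads")
E
```

```text
(no output)
```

View pics/rackt.png

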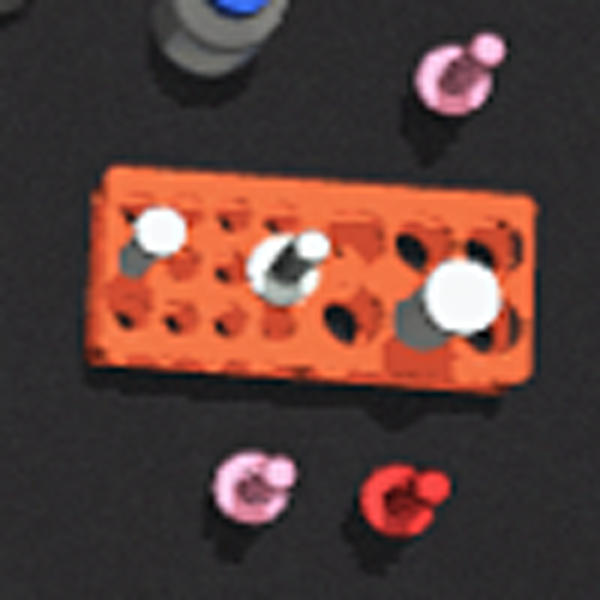

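View pics/racks.png

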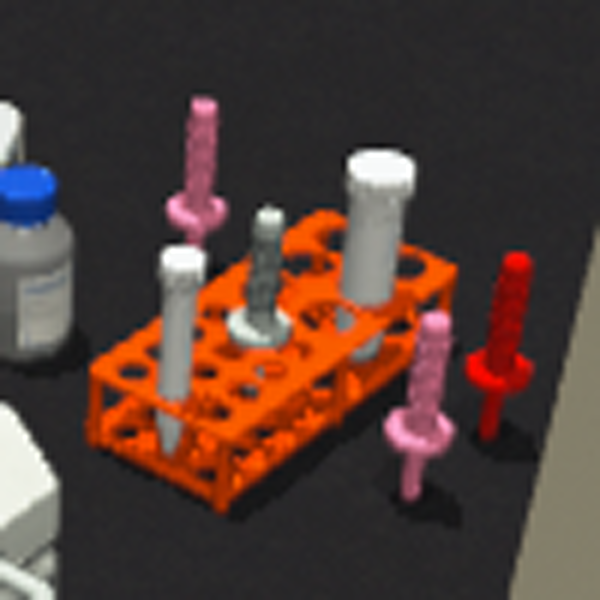

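View pics/readt.png

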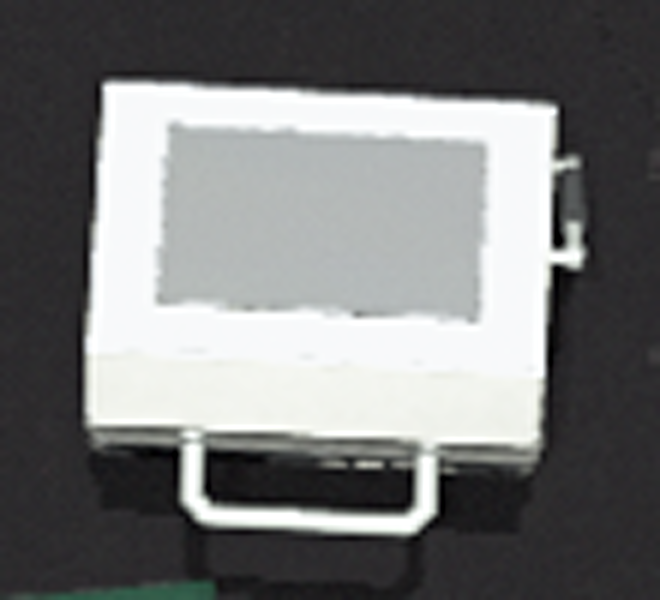

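View pics/reads.png

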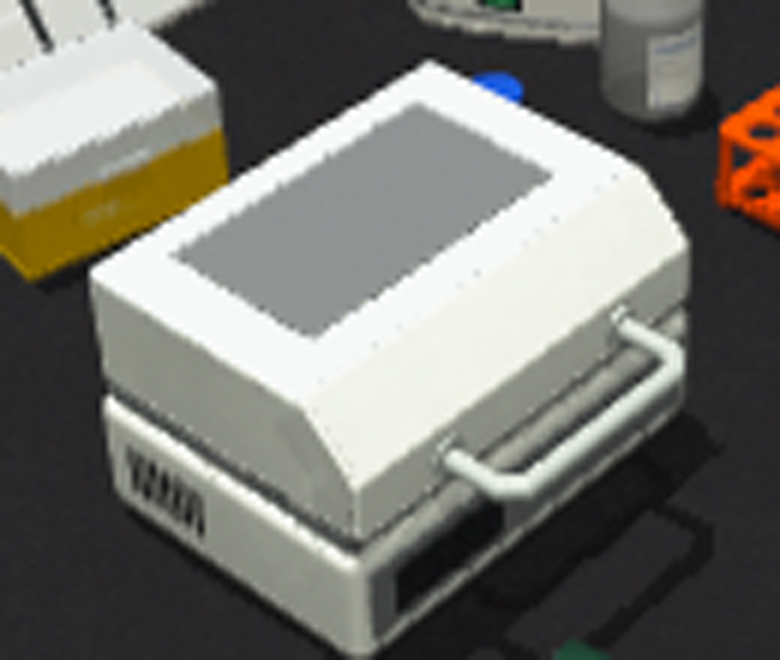

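```bash
python3 - <<'E'
from h import *
t=cam("top");s=cam("scene")
T=lambda x,y,x0,y0,z:onz(t,x0+(x-.0)/6,y0+(y-.0)/6,z)
def T(x,y,x0,y0,z): return onz(t,x0+(x+.5)/6-.5,y0+(y+.5)/6-.5,z)
bl=T(103,82,220,150,.134);br=T(557,105,220,150,.134)
print("back",bl,br,np.linalg.norm(bl-br))
hl=T(205,521,220,150,.09);hr=T(415,526,220,150,.09)
print("handle",hl,hr,(hl+hr)/2)
def yaw(l,r): d=l-r; return np.arctan2(-d[0],d[1])
print("yaws",yaw(bl,br),yaw(hl,hr))
# triangulate handle corners: scene (512,492)->left, (680,362) right
S=lambda x,y,x0,y0:(x0+(x+.5)/6-.5,y0+(y+.5)/6-.5)
print(tri(t,S(205,521,220,150),s,S(515,485,195,150)))
print(tri(t,S(427,520,220,150),s,S(680,368,195,150)))
# rack corners top z=.047
for p in [(105,168),(535,195),(530,382),(92,362)]: print("rack",T(*p,340,170,.047))
print("pin top",T(313,246,340,170,.117), tri(t,S(313,246,340,170),s,S(269,214,300,110)))
print("collar",T(284,268,340,170,.052))
i=cv2.cvtColor(t["image"],cv2.COLOR_RGB2HSV)
m=((i[...,0]<14)&(i[...,1]>150)&(i[...,2]>120)).astype(np.uint8)*255
m[:, :345]=0;m[:190]=0;m[240:]=0
c=max(cv2.findContours(m,0,2)[0],key=cv2.contourArea);print(cv2.minAreaRect(c))
# tray
m=(t["image"].min(2)>150).astype(np.uint8); m[:205]=0;m[258:]=0;m[:,:90]=0;m[:,175:]=0
c=max(cv2.findContours(m,0,2)[0],key=cv2.contourArea);r=cv2.minAreaRect(c)
b=cv2.boxPoints(r);print(r);P=np.array([onz(t,u,v,.021) for u,v in b]);print(P,P.mean(0))
m=(t["image"].min(2)>200).astype(np.uint8); m[:140]=0;m[:,:225]=0;m[:,325:]=0;m[245:]=0
crop(t["image"],80,190,200,270,6,"trayt")
E
```

```text
back [0.657  0.0792 0.134 ] [ 0.651  -0.1324  0.134 ] 0.21170976146240175
handle [0.4578 0.0271 0.09  ] [ 0.4579 -0.0714  0.09  ] [ 0.4578 -0.0222  0.09  ]
yaws -0.028249032313330508 0.000924848418703831
(array([0.4601, 0.0287, 0.092 ]), np.float64(0.006161758578164578))
(array([ 0.4615, -0.0773,  0.0831]), np.float64(0.0005705749819446791))
rack [ 0.5855 -0.2699  0.047 ]
rack [ 0.5771 -0.4788  0.047 ]
rack [ 0.4852 -0.4742  0.047 ]
rack [ 0.4897 -0.2635  0.047 ]
pin top [ 0.5362 -0.3556  0.117 ] (array([ 0.5362, -0.3555,  0.1171]), np.float64(0.00013988342581069678))
collar [ 0.5372 -0.3555  0.052 ]
((391.5279235839844, 216.10914611816406), (74.88064575195312, 33.34362030029297), 4.085616588592529)
((131.99705505371094, 231.9334716796875), (36.49729919433594, 67.62213134765625), 87.45519256591797)
[[0.5187 0.4962 0.021 ]
 [0.5327 0.2959 0.021 ]
 [0.4243 0.2847 0.021 ]
 [0.4104 0.4827 0.021 ]] [0.4715 0.3899 0.021 ]
```

View pics/trayt.png

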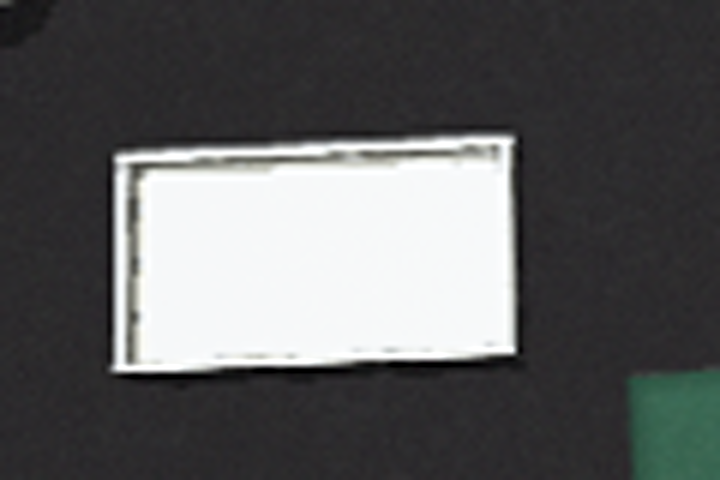

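```bash
python3 - <<'E'
from h import *
t=cam("top");g=t["image"]
def yaw(d): return np.arctan2(-d[0],d[1])
sub=g[150:250,220:330].min(2)
m=((sub>130)&(sub<205)).astype(np.uint8)*255
m=cv2.morphologyEx(m,cv2.MORPH_OPEN,np.ones((5,5)))
c=max(cv2.findContours(m,0,1)[0],key=cv2.contourArea)
P=np.array([onz(t,u+220,v+150,.134)[:2] for u,v in c[:,0]],np.float32)
r=cv2.minAreaRect(P);print(r,cv2.boxPoints(r))
# back edge: gradient column by column
def edge(cols,v0,v1,sgn,z):
    out=[]
    for u in cols:
        col=g[v0:v1,u].min(1).astype(float); d=np.diff(col)*sgn; k=d.argmax()
        th=(col.max()+col.min())/2
        a,b=col[k],col[k+1]; out.append(onz(t,u,v0+k+(.5 if a==b else np.clip((th-a)/(b-a),0,1)),z)[:2])
    return np.array(out)
def edgev(rows,u0,u1,sgn,z):
    out=[]
    for v in rows:
        col=g[v,u0:u1].min(1).astype(float); d=np.diff(col)*sgn; k=d.argmax();th=(col.max()+col.min())/2
        a,b=col[k],col[k+1]; out.append(onz(t,u0+k+np.clip((th-a)/(b-a),0,1),v,z)[:2])
    return np.array(out)
B=edge(range(242,308),155,175,1,.134);p=np.polyfit(B[:,1],B[:,0],1);print("back",p,B[:,0].std())
L=edgev(range(168,205),226,245,1,.134);p=np.polyfit(L[:,0],L[:,1],1);print("left",p, np.polyval(p,.6))
R=edgev(range(172,208),300,325,-1,.134);p=np.polyfit(R[:,0],R[:,1],1);print("right",p,np.polyval(p,.6))
H=[]
for u in range(256,288):
    col=g[228:245,u].min(1).astype(float); col[:3]=0; w=np.clip(col-120,0,None); H.append([*onz(t,u,228+(w*np.arange(17)).sum()/w.sum(),.09)[:2]])
H=np.array(H);p=np.polyfit(H[:,1],H[:,0],1);print("bar",p,H.mean(0))
v=236
row=g[v,240:305].min(1);print(row)
print(g[226:246,270].min(1))
E
```

```text
((0.5923572778701782, -0.02446770668029785), (0.14768652617931366, 0.08516497910022736), 88.4319839477539) [[ 0.5478 -0.0971]
 [ 0.6329 -0.0994]
 [ 0.6369  0.0482]
 [ 0.5518  0.0505]]
back [0.0306 0.6557] 0.0016659089167683052
left [-0.0291  0.0981] 0.080681855321624
right [-0.0356 -0.1105] -0.13183149493226873
bar [0.0259 0.4599] [ 0.4593 -0.0228]
[ 42  41  42  43  44  42  45  42  45  41  32  10 123 209 238 243 246 249
 251 253 254 255 255 255 255 255 255 255 255 255 255 255 255 255 254 254
 253 253 252 250 249 248 248 245 244 245 242 242 250 250 231 159  35  13
  21  23  27  24  29  24  23  28  27  28  26]
[ 47  43  23  28  23  27  25  20  59 188 255 229 100  37  42  43  46  44
  43  44]
```

Candidates in the top picture: grey tool in the rack at (387,215), pink ones at (415,183) and (382,251), and a red one at (407,253). I choose the grey one. The close crop shows it steel-coloured, collar on the rack, in hole (0,17). The reader's yaw is about -0.029, with its origin near (0.577,-0.025). I'll start with the hood.

>>> drive_tool(
  increments=[
    [0.74, 6, 11, -1, 0, 0, 0.65],
    [0.74, 12.88, 22.48, -1.5, 0, 0, 1.31],
    [0.74, 12.88, 22.48, -1.5, 0, 0, 1.31],
    [0.74, 12.88, 22.48, -1.5, 0, 0, 1.31],
    [0.74, 12.88, 22.48, -1.5, 0, 0, 1.31],
    [0.74, 12.88, 22.48, -1.5, 0, 0, 1.31],
    [0.74, 12.88, 22.48, -1.5, 0, 0, 1.31],
    [0.74, 12.88, 22.48, -1.5, 0, 0, 1.31],
    [0.74, 12.88, 22.48, -1.5, 0, 0, 1.31],
    [0.74, 12.88, 22.48, -1.5, 0, 0, 1.31],
    [0.74, 12.88, 22.48, -1.5, 0, 0, 1.31],
    [0.74, 12.88, 22.48, -1.5, 0, 0, 1.31],
    [0.74, 12.88, 22.48, -1.5, 0, 0, 1.31],
    [0.74, 12.88, 22.48, -1.5, 0, 0, 1.31],
    [0.74, 12.88, 22.48, -1.5, 0, 0, 1.31],
    [0.74, 12.88, 22.48, -1.5, 0, 0, 1.31],
    [0.74, 12.88, 22.48, -1.5, 0, 0, 1.31],
    [0.74, 12.88, 22.48, -1.5, 0, 0, 1.31],
  ],
  squeeze=20,
)

```text
t: 1.85
tool_pos: [0.4588, -0.0211, 0.206]
orientation: [-2.252, -2.19, 0.001]
force: [-0.2, 0.6, -0.2]
opening: 0.0243
```

```bash
python3 - <<'E'
from h import *
s=cam("scene"); crop(s["image"],180,90,340,250,5,"s1")
from scipy.spatial.transform import Rotation as R
print(R.from_rotvec([-2.252,-2.19,.001]).as_matrix())
E
```

```text
[[ 0.0279  0.9996 -0.0007]
 [ 0.9996 -0.0279 -0.0002]
 [-0.0002 -0.0007 -1.    ]]
```

View pics/s1.png

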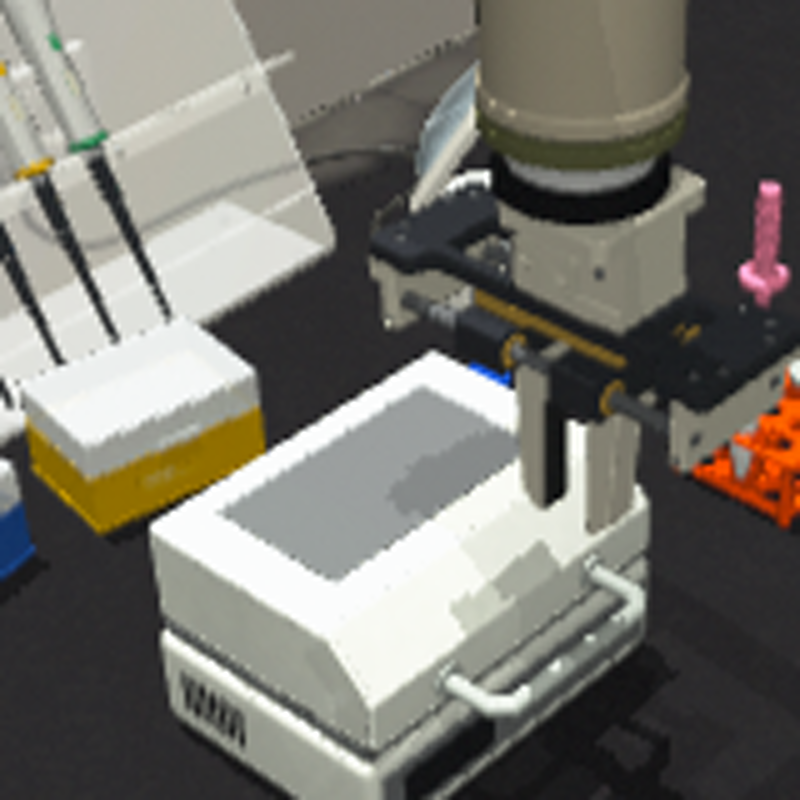

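>>> drive_tool(
  increments=[
    [0.74, 0, 0, -1.2, 0, 0, 0],
    [0.74, 0, 0, -2.2, 0, 0, 0],
    [0.74, 0, 0, -3, 0, 0, 0],
    [0.74, 0, 0, -3.6, 0, 0, 0],
    [0.74, 0, 0, -4.1, 0, 0, 0],
    [0.74, 0, 0, -4.4, 0, 0, 0],
    [0.74, 0, 0, -4.4, 0, 0, 0],
  ],
)

```text
t: 2.48
tool_pos: [0.4572, -0.0232, 0.0946]
orientation: [-2.256, -2.183, 0.003]
force: [-0.7, 0.2, 0.1]
opening: 0.0243
```

>>> drive_tool(
  increments=[
    [1, 0, 0, 0, 0, 0, 0],
    [1, 0, 0, 0, 0, 0, 0],
    [1, 0, 0, 0, 0, 0, 0],
    [1, 0, 0, 0, 0, 0, 0],
  ],
  squeeze=20,
)

```text
t: 2.82
tool_pos: [0.4579, -0.0226, 0.0971]
orientation: [-2.255, -2.186, 0.003]
force: [-9.1, -2.0, 6.2]
opening: 0.0095
```

```bash
python3 - <<'E'
import numpy as np
ph=np.arctan2(12,-184);r=np.hypot(184,12)
def d(th): a=ph-th; return r*np.cos(a)+184, r*np.sin(a)-12
base=0
for ths in ([.05,.12,.2,.28,.36,.44,.52,.6,.68,.76,.84,.92,1.0,1.06,1.1],[1.14,1.2,1.28,1.36,1.44,1.52,1.6,1.68,1.74,1.78,1.81]):
    b=np.array(d(base))
    for t in ths:
        x,z=(np.array(d(t))-b)/25; print(f"[1,{x:.2f},{-x*.028:.2f},{z:.2f},0,0,0],",end=" ")
    base=ths[-1]; print()
E
```

```text
[1,0.03,-0.00,0.37,0,0,0], [1,0.11,-0.00,0.88,0,0,0], [1,0.24,-0.01,1.45,0,0,0], [1,0.42,-0.01,2.02,0,0,0], [1,0.64,-0.02,2.56,0,0,0], [1,0.91,-0.03,3.09,0,0,0], [1,1.21,-0.03,3.59,0,0,0], [1,1.56,-0.04,4.07,0,0,0], [1,1.94,-0.05,4.52,0,0,0], [1,2.36,-0.07,4.94,0,0,0], [1,2.80,-0.08,5.32,0,0,0], [1,3.28,-0.09,5.67,0,0,0], [1,3.79,-0.11,5.97,0,0,0], [1,4.18,-0.12,6.18,0,0,0], [1,4.45,-0.12,6.30,0,0,0], 
[1,0.27,-0.01,0.11,0,0,0], [1,0.69,-0.02,0.26,0,0,0], [1,1.26,-0.04,0.41,0,0,0], [1,1.84,-0.05,0.52,0,0,0], [1,2.43,-0.07,0.58,0,0,0], [1,3.02,-0.08,0.60,0,0,0], [1,3.61,-0.10,0.57,0,0,0], [1,4.19,-0.12,0.49,0,0,0], [1,4.62,-0.13,0.40,0,0,0], [1,4.91,-0.14,0.32,0,0,0], [1,5.12,-0.14,0.26,0,0,0],
```

>>> drive_tool(
  increments=[
    [1, 0.03, 0, 0.37, 0, 0, 0],
    [1, 0.11, 0, 0.88, 0, 0, 0],
    [1, 0.24, -0.01, 1.45, 0, 0, 0],
    [1, 0.42, -0.01, 2.02, 0, 0, 0],
    [1, 0.64, -0.02, 2.56, 0, 0, 0],
    [1, 0.91, -0.03, 3.09, 0, 0, 0],
  ],
  squeeze=25,
)

```text
t: 3.32
tool_pos: [0.4794, -0.0233, 0.1741]
orientation: [-2.253, -2.185, 0.006]
force: [-9.8, -1.8, -0.4]
opening: 0.0091
```

>>> drive_tool(
  increments=[
    [1, 0.3, -0.01, 0.5, 0, 0, 0],
    [1, 0.65, -0.02, 0.98, 0, 0, 0],
    [1, 1.03, -0.03, 1.43, 0, 0, 0],
    [1, 1.45, -0.04, 1.85, 0, 0, 0],
    [1, 1.89, -0.05, 2.23, 0, 0, 0],
    [1, 2.37, -0.07, 2.58, 0, 0, 0],
    [1, 2.88, -0.08, 2.88, 0, 0, 0],
    [1, 3.27, -0.09, 3.09, 0, 0, 0],
    [1, 3.54, -0.1, 3.21, 0, 0, 0],
  ],
)

```text
t: 4.07
tool_pos: [0.5713, -0.0261, 0.2572]
orientation: [2.253, 2.184, 0.002]
force: [-3.0, -3.5, 5.1]
opening: 0.0092
```

>>> drive_tool(
  increments=[
    [1, 0.27, -0.01, 0.11, 0, 0, 0],
    [1, 0.69, -0.02, 0.26, 0, 0, 0],
    [1, 1.26, -0.04, 0.41, 0, 0, 0],
    [1, 1.84, -0.05, 0.52, 0, 0, 0],
    [1, 2.43, -0.07, 0.58, 0, 0, 0],
    [1, 3.02, -0.08, 0.6, 0, 0, 0],
    [1, 3.61, -0.1, 0.57, 0, 0, 0],
    [1, 4.19, -0.12, 0.49, 0, 0, 0],
    [1, 4.62, -0.13, 0.4, 0, 0, 0],
    [1, 4.91, -0.14, 0.32, 0, 0, 0],
    [1, 5.12, -0.14, 0.26, 0, 0, 0],
    [1, 5.12, -0.14, 0.26, 0, 0, 0],
  ],
)

```text
t: 5.07
tool_pos: [0.6992, -0.0299, 0.2607]
orientation: [2.255, 2.184, 0.001]
force: [3.2, -4.5, 0.1]
opening: 0.009
```

>>> drive_tool(
  increments=[
    [0.74, 0, 0, 0, 0, 0, 0],
    [0.74, 0, 0, 0, 0, 0, 0],
    [0.74, 0, 0, 0.3, 0, 0, 0],
    [0.74, 0, 0, 1.2, 0, 0, 0],
    [0.74, 0, 0, 2.4, 0, 0, 0],
    [0.74, -0.5, -1, 2.8, 0, 0, -0.1],
    [0.6, -1.3, -2.5, 2.8, 0, 0, -0.22],
    [0.52, -2, -4, 2.8, 0, 0, -0.34],
    [0.52, -2.8, -5.5, 2.6, 0, 0, -0.46],
    [0.52, -3.5, -7, 2, 0, 0, -0.58],
    [0.52, -4.3, -8.5, 1, 0, 0, -0.7],
    [0.52, -5, -10, 0, 0, 0, -0.82],
    [0.52, -5.8, -11.5, -1, 0, 0, -0.94],
    [0.52, -6.5, -13.02, -2, 0, 0, -1.06],
    [0.52, -6.54, -13.02, -2.5, 0, 0, -1.18],
    [0.52, -6.54, -13.02, -3, 0, 0, -1.3],
    [0.52, -6.54, -13.02, -3.5, 0, 0, -1.42],
    [0.52, -6.54, -13.02, -4.04, 0, 0, -1.57],
    [0.52, -6.54, -13.02, -4.04, 0, 0, -1.57],
    [0.52, -6.54, -13.02, -4.04, 0, 0, -1.57],
  ],
)

```text
t: 6.73
tool_pos: [0.5341, -0.3538, 0.1592]
orientation: [-3.14, 0.045, 0.002]
force: [0.5, -0.7, 0.8]
opening: 0.0446
```

```bash
python3 - <<'E'
from h import *
t=cam("top","t2");s=cam("scene","s2")
crop(t["image"],200,120,340,250,5,"t2r"); crop(s["image"],180,90,400,260,3.6,"s2r")
print(robot.read_state()["tool_pos"])
E
```

```text
[ 0.5351 -0.3545  0.1608]
```

View pics/t2r.png

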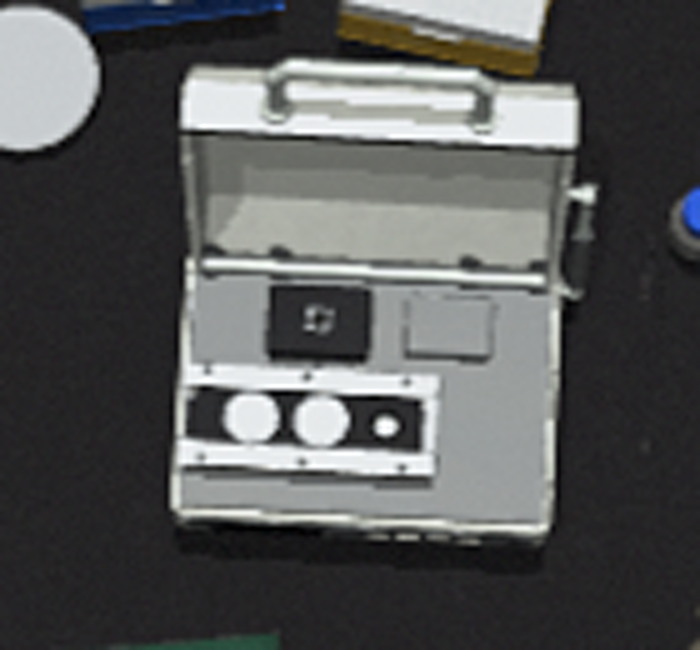

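View pics/s2r.png

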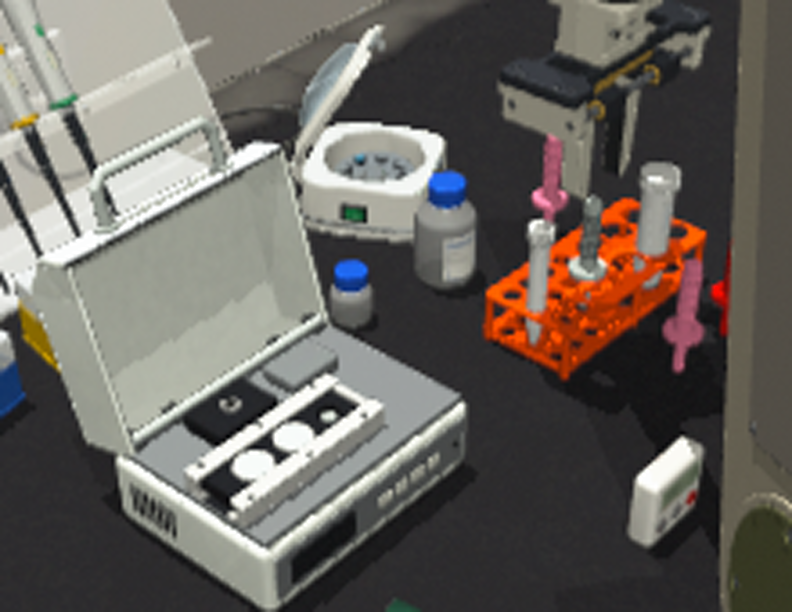

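>>> drive_tool(
  increments=[
    [0.52, 0.03, -0.04, -1, 0, 0, 0],
    [0.52, 0.06, -0.04, -1.9, 0, 0, 0],
    [0.52, 0.06, -0.04, -2.5, 0, 0, 0],
    [0.52, 0.06, -0.04, -2.68, 0, 0, 0],
    [0.52, 0.06, -0.04, -2.68, 0, 0, 0],
    [1, 0.06, -0.04, -2.68, 0, 0, 0],
    [1, 0.06, -0.04, -2.68, 0, 0, 0],
    [1, 0.06, -0.04, -2.68, 0, 0, 0],
    [1, 0.06, -0.04, -2.68, 0, 0, 0],
    [1, 0.06, -0.04, -2.68, 0, 0, 0],
    [1, 0.06, -0.04, -2.68, 0, 0, 0],
  ],
  squeeze=35,
)

```text
t: 7.75
tool_pos: [0.5364, -0.3559, 0.0931]
orientation: [3.14, -0.047, 0.002]
force: [0.2, -0.6, 3.9]
opening: 0.0156
```

```bash
python3 - <<'E'
from h import *
t=cam("top");s=cam("scene");g=t["image"]
crop(g,340,170,440,270,6,"t3");crop(s["image"],300,90,420,210,6,"s3")
def blob(u0,v0,u1,v1):
    w=np.clip(g[v0:v1,u0:u1].min(2).astype(float)-130,0,None)
    vv,uu=np.mgrid[v0:v1,u0:u1]; return (w*uu).sum()/w.sum(),(w*vv).sum()/w.sum()
print(g[198:212,270:286].min(2))
b=blob(273,202,282,209);print(b,onz(t,*b,.084),onz(t,*b,.082))
x0,y0,yw=.577,-.025,-.029
print("pred",x0-.025*np.cos(yw)+.012*np.sin(yw), y0-.025*np.sin(yw)-.012*np.cos(yw), proj(t,[.5517,-.0362,.086]))
for r in range(3):
  st=robot.read_state();print(st["tool_pos"],st["opening"],st["force"])
E
```

```text
[[237 237 237 237 237 238 237 236 235 236 237 237 235 233 233 233]
 [ 31  30  25  25  13  13  30  38  39  57  98 119 140 165 188 216]
 [ 46  42  46  44  44  47  44  42  42  43  38  40  34  29 127 218]
 [ 42  47  49  49  47  45  39  38  42  46  49  45  45  40 139 227]
 [ 39  48  46  49  40  27  35  35  19  35  46  50  46  37  88 193]
 [ 37  45  47  43  24  80 142 144  93  36  36  48  45  41  90 195]
 [ 37  46  47  38  31 180 249 247 220 109  28  47  45  41 106 203]
 [ 40  46  48  41  67 188 245 242 233 147  23  44  47  40 133 222]
 [ 41  47  46  42  35 166 242 239 195  63  31  50  45  36 130 222]
 [ 44  47  48  44  39  29  70  87  41  36  43  48  47  37 131 221]
 [ 40  43  38  38  41  35  31  29  37  41  45  45  42  37 130 221]
 [106 105  96  83  84  84  85  77  63  63  53  47  48  37 131 219]
 [243 245 233 204 207 206 208 190 159 156 140 123 123 117 170 204]
 [234 234 236 237 236 237 238 238 240 241 241 243 242 240 239 240]]
(np.float64(276.6864481842338), np.float64(204.90611160318866)) [ 0.5508 -0.0353  0.084 ] [ 0.5512 -0.0353  0.082 ]
pred 0.5516625605392185 -0.036270055970190854 [277.0286 204.4621]
[ 0.5364 -0.3559  0.0931] 0.015457321868287374 [-0.0291  0.3663  5.7529]
[ 0.5364 -0.3559  0.0931] 0.015457321868287374 [-0.0291  0.3663  5.7529]
[ 0.5364 -0.3559  0.0931] 0.015457321868287374 [-0.0291  0.3663  5.7529]
```

View pics/s3.png

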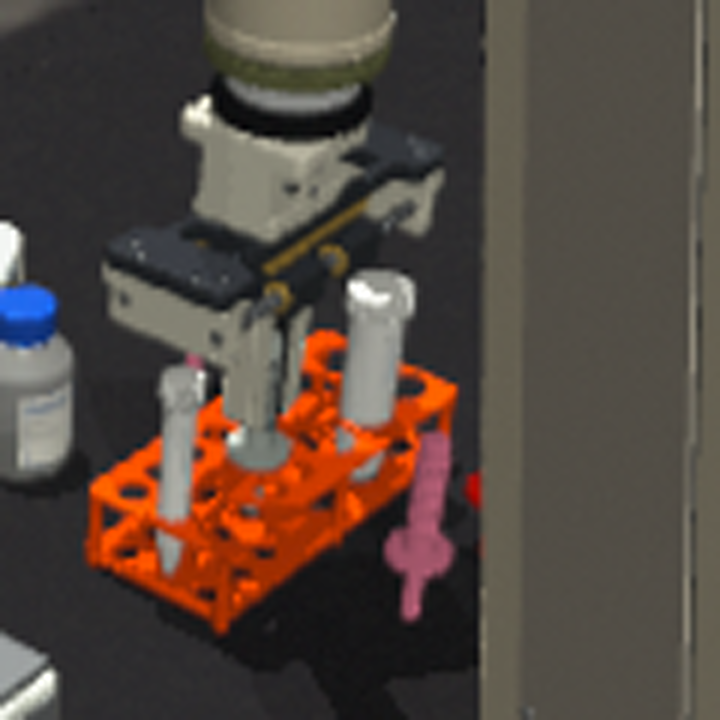

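>>> drive_tool(
  increments=[
    [1, 0, 0, 0.5, 0, 0, 0],
    [1, 0, 0, 1.3, 0, 0, 0],
    [1, 0, 0, 2.5, 0, 0, 0],
    [1, 0, 0, 3.8, 0, 0, 0],
    [1, 0, 0, 5.2, 0, 0, 0],
    [1, 0, 0.8, 6, 0, 0, 0],
    [1, 0.1, 2, 6, 0, 0, 0],
    [1, 0.2, 3.4, 6, 0, 0, 0],
    [1, 0.2, 4.8, 6, 0, 0, 0],
    [1, 0.3, 6.2, 6, 0, 0, 0],
    [1, 0.3, 7.6, 6, 0, 0, 0],
    [1, 0.4, 9, 6, 0, 0, 0],
    [1, 0.5, 10.4, 6, 0, 0, 0],
    [1, 0.6, 11.6, 5.5, 0, 0, 0],
    [1, 0.6, 12.4, 5, 0, 0, 0],
    [1, 0.6, 12.8, 4.4, 0, 0, 0],
    [1, 0.6, 12.8, 4, 0, 0, 0],
    [1, 0.6, 12.8, 4, 0, 0, 0],
    [1, 0.6, 12.8, 4, 0, 0, 0],
  ],
)

```text
t: 9.43
tool_pos: [0.5504, -0.0361, 0.1919]
orientation: [3.141, -0.048, -0.002]
force: [0.4, 0.1, -0.6]
opening: 0.0153
```

```bash
python3 - <<'E'
from h import *
s=cam("scene");crop(s["image"],200,120,320,240,6,"s4")
print(robot.read_state()["tool_pos"],robot.read_state()["orientation"],proj(s,[.5513,-.0357,.11]),proj(s,[.5513,-.0357,.086]))
E
```

```text
[ 0.551  -0.0365  0.1927] [ 3.1409 -0.0488  0.0002] [270.6502 196.7716] [270.9178 203.9015]
```

View pics/s4.png

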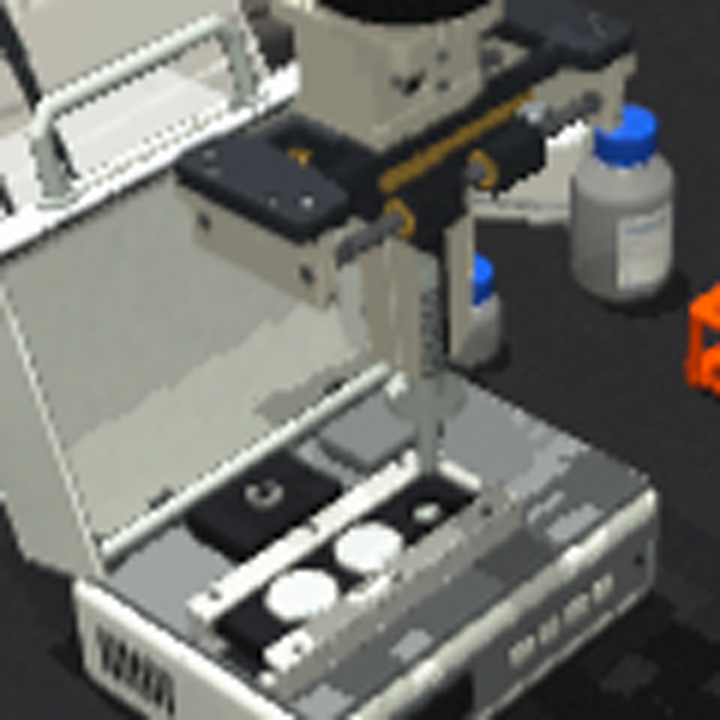

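>>> drive_tool(
  increments=[
    [1, 0, 0, -0.4, 0, 0, 0],
    [1, 0, 0, -0.8, 0, 0, 0],
    [1, 0, 0, -1.04, 0, 0, 0],
    [1, 0, 0, -1.04, 0, 0, 0],
  ],
)

```text
t: 9.82
tool_pos: [0.5499, -0.0358, 0.164]
orientation: [-3.141, 0.049, 0.004]
force: [0.7, -0.6, 0.2]
opening: 0.0157
```

>>> drive_tool(
  increments=[
    [1, 0, 0, -0.1, 0, 0, 0],
    [1, 0, 0, -0.2, 0, 0, 0],
    [1, 0, 0, -0.3, 0, 0, 0],
    [1, 0, 0, -0.3, 0, 0, 0],
  ],
)

```text
t: 10.15
tool_pos: [0.551, -0.0356, 0.1585]
orientation: [3.141, -0.047, 0.0]
force: [-0.9, -1.0, 1.6]
opening: 0.0154
```

>>> drive_tool(
  increments=[
    [1, 0, 0, -0.1, 0, 0, 0],
    [1, 0, 0, -0.2, 0, 0, 0],
    [1, 0, 0, -0.2, 0, 0, 0],
    [1, 0, 0, -0.2, 0, 0, 0],
  ],
)

```text
t: 10.48
tool_pos: [0.5515, -0.0356, 0.1552]
orientation: [3.141, -0.047, 0.002]
force: [-4.2, -0.6, 11.0]
opening: 0.0156
```

>>> drive_tool(
  increments=[
    [1, -0.02, 0.05, 0.02, 0, 0, 0],
    [1, -0.03, 0.12, 0.02, 0, 0, 0],
    [1, -0.03, 0.2, 0.02, 0, 0, 0],
    [1, -0.02, 0.28, 0.02, 0, 0, 0],
    [1, -0.02, 0.36, 0.02, 0, 0, 0],
  ],
)

```text
t: 10.9
tool_pos: [0.5514, -0.0274, 0.1552]
orientation: [3.139, -0.048, 0.004]
force: [0.6, -4.1, 7.1]
opening: 0.0156
```

```bash
python3 - <<'E'
from h import *
s=cam("scene");crop(s["image"],215,170,315,250,7,"s5")
st=robot.read_state();print(st["tool_pos"],st["force"])
E
```

```text
[ 0.5514 -0.0269  0.1552] [ 0.279  -2.5298  5.205 ]
```

View pics/s5.png

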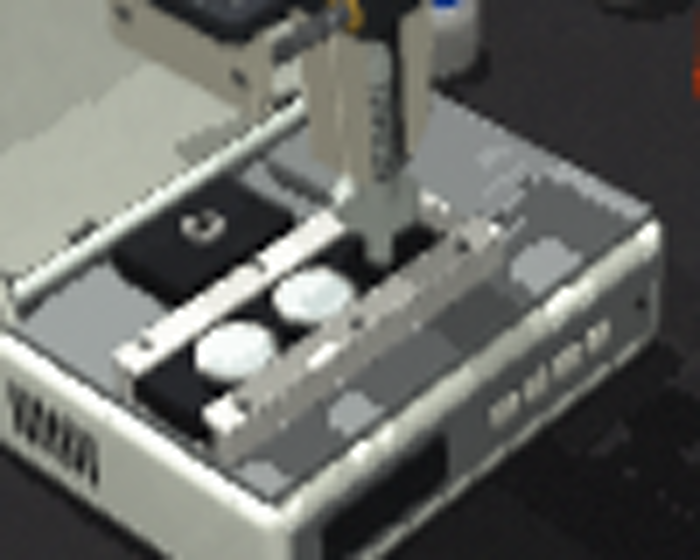

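>>> drive_tool(
  increments=[
    [1, 0, 0.1, 0, 0, 0, 0],
    [1, 0, 0.2, 0, 0, 0, 0],
    [1, 0.01, 0.3, 0, 0, 0, 0],
    [1, 0.01, 0.4, 0, 0, 0, 0],
    [1, 0.01, 0.5, 0, 0, 0, 0],
  ],
)

```text
t: 11.37
tool_pos: [0.5517, -0.016, 0.1552]
orientation: [3.137, -0.048, 0.004]
force: [0.2, -9.0, 4.7]
opening: 0.0158
```

```bash
python3 - <<'E'
from h import *
s=cam("scene");crop(s["image"],215,170,315,250,7,"s6")
st=robot.read_state();print(st["tool_pos"],st["force"],st["wrist_torque"])
E
```

```text
[ 0.5517 -0.0155  0.1552] [ 0.0532 -8.0037  5.0819] [-2.1264  0.0096  0.0382]
```

View pics/s6.png

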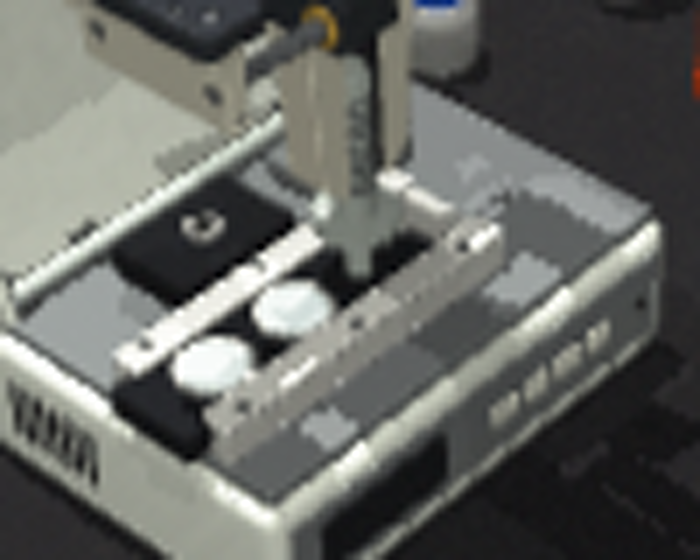

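>>> drive_tool(
  increments=[
    [1, 0, 0.1, 0.1, 0, 0, 0],
    [1, 0.01, 0.3, 0.12, 0, 0, 0],
    [1, 0.015, 0.5, 0.12, 0, 0, 0],
    [1, 0.02, 0.7, 0.12, 0, 0, 0],
    [1, 0.03, 0.9, 0.12, 0, 0, 0],
    [1, 0.035, 1.1, 0.12, 0, 0, 0],
  ],
)

```text
t: 11.92
tool_pos: [0.5514, 0.0144, 0.1568]
orientation: [-3.141, 0.047, 0.001]
force: [0.2, -1.0, -1.6]
opening: 0.0156
```

>>> drive_tool(
  increments=[
    [1, 0.005, 0.2, 0, 0, 0, 0],
    [1, 0.01, 0.4, 0, 0, 0, 0],
    [1, 0.015, 0.6, 0, 0, 0, 0],
    [1, 0.02, 0.8, 0, 0, 0, 0],
    [1, 0.03, 0.95, 0, 0, 0, 0],
    [1, 0.03, 1.05, 0, 0, 0, 0],
    [1, 0.03, 1.05, 0, 0, 0, 0],
  ],
)

```text
t: 12.5
tool_pos: [0.5523, 0.0404, 0.1572]
orientation: [-3.141, 0.047, -0.0]
force: [0.5, -0.1, -1.5]
opening: 0.0154
```

```bash
python3 - <<'E'
from h import *
s=cam("scene");crop(s["image"],195,160,315,260,6,"s7")
t=cam("top");crop(t["image"],200,150,320,250,6,"t7")
st=robot.read_state();print(st["tool_pos"],st["force"],st["wrist_torque"])
E
```

```text
[0.5523 0.0399 0.1571] [ 0.3953 -0.8503 -0.0551] [ 0.0021  0.0516 -0.0013]
```

View pics/s7.png

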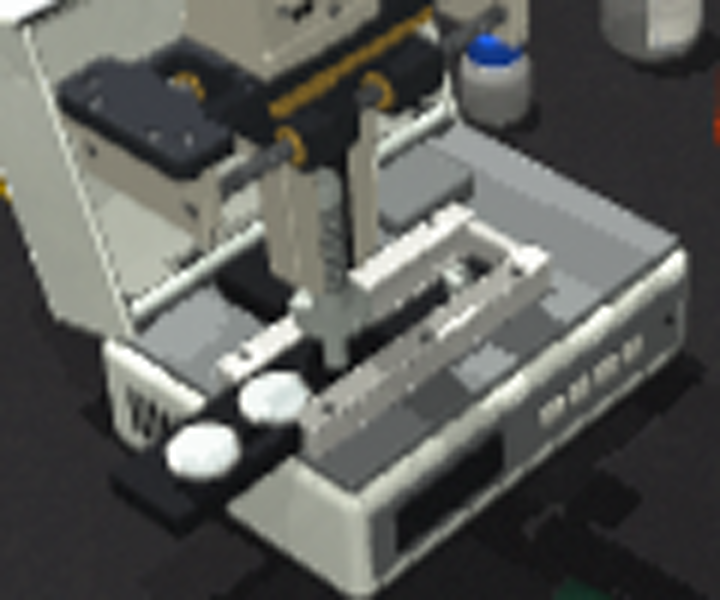

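View pics/t7.png

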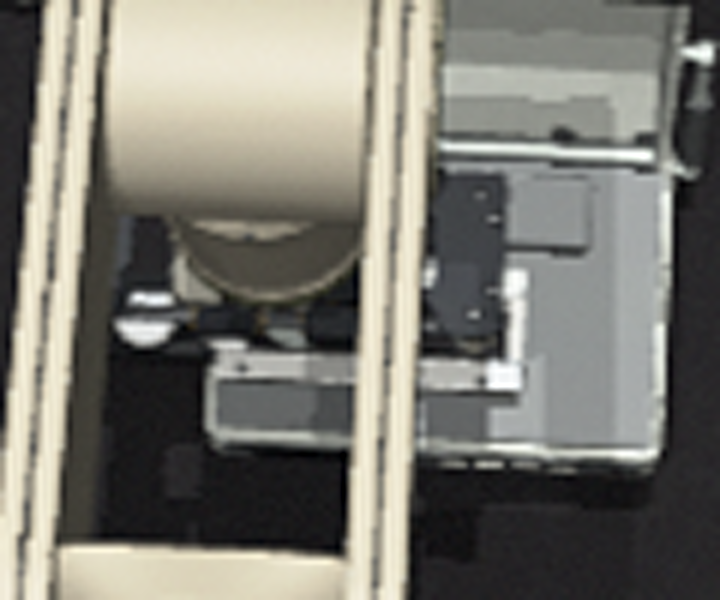

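>>> drive_tool(
  increments=[
    [1, 0, -0.06, 0, 0, 0, 0],
    [1, 0, -0.06, 0.6, 0, 0, 0],
    [1, 0, -0.06, 1.8, 0, 0, 0],
    [1, 0, -0.06, 3, 0, 0, 0],
    [1, -0.05, -0.8, 3.5, 0, 0, 0],
    [1, -0.1, -2.2, 3.5, 0, 0, 0],
    [1, -0.2, -3.8, 3.5, 0, 0, 0],
    [1, -0.2, -5.4, 3.5, 0, 0, 0],
    [1, -0.3, -7, 3.5, 0, 0, 0],
    [1, -0.4, -8.6, 3.5, 0, 0, 0],
    [1, -0.4, -10.2, 3.5, 0, 0, 0],
    [1, -0.5, -11.8, 3.5, 0, 0, 0],
    [1, -0.6, -13.4, 3.5, 0, 0, 0],
    [1, -0.65, -14.8, 3.2, 0, 0, 0],
    [1, -0.655, -15.6, 2, 0, 0, 0],
    [1, -0.655, -15.81, 1, 0, 0, 0],
    [1, -0.655, -15.81, 0, 0, 0, 0],
    [1, -0.655, -15.81, -0.6, 0, 0, 0],
    [1, -0.655, -15.81, -0.7, 0, 0, 0],
    [1, -0.655, -15.81, -0.7, 0, 0, 0],
  ],
)

```text
t: 14.27
tool_pos: [0.5349, -0.3551, 0.1381]
orientation: [-3.139, 0.048, 0.004]
force: [-0.8, -0.4, -0.4]
opening: 0.0154
```

```bash
python3 - <<'E'
from h import *
s=cam("scene");crop(s["image"],300,90,420,210,6,"s8")
t=cam("top");crop(t["image"],200,150,320,250,6,"t8")
st=robot.read_state();print(st["tool_pos"],st["force"],st["orientation"])
E
```

```text
[ 0.5365 -0.356   0.1412] [ 0.9161  0.541  -0.0313] [ 3.1401 -0.0474  0.0024]
```

View pics/s8.png

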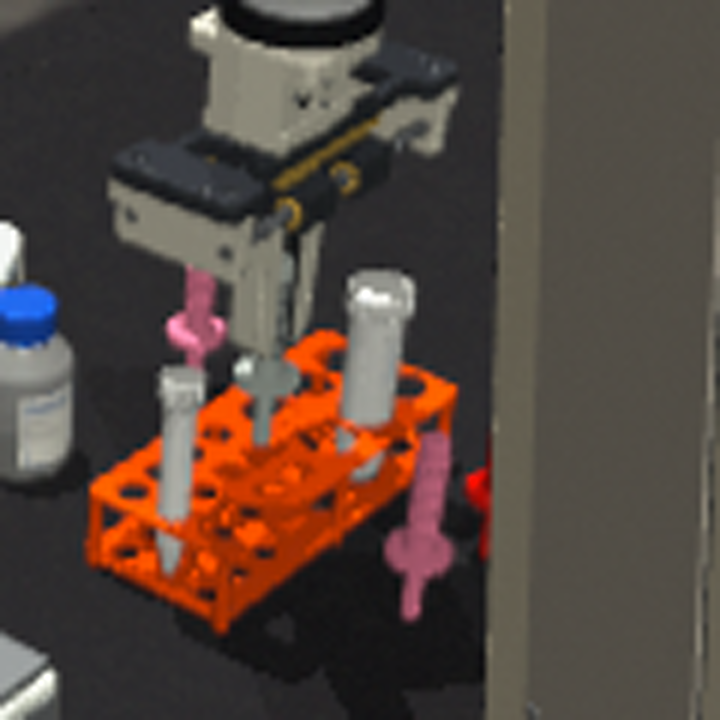

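View pics/t8.png

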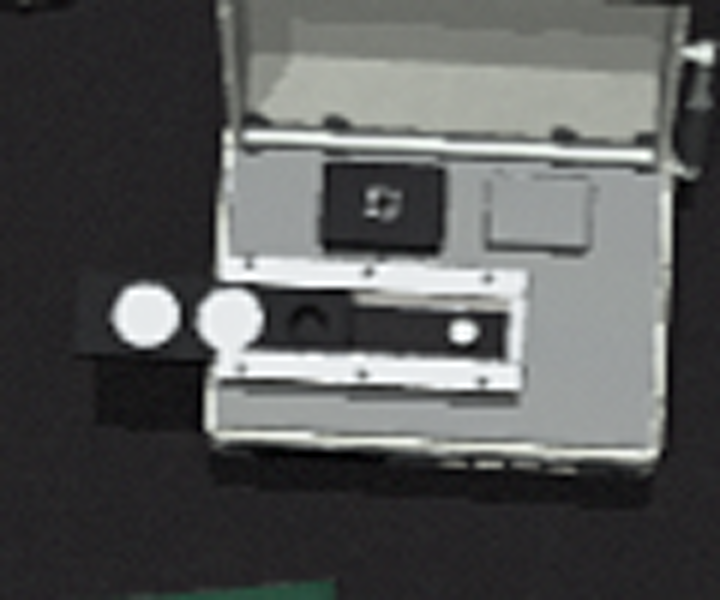

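>>> drive_tool(
  increments=[
    [1, 0, 0, -0.5, 0, 0, 0],
    [1, 0, 0, -1, 0, 0, 0],
    [1, 0, 0, -1.5, 0, 0, 0],
    [1, 0, 0, -1.8, 0, 0, 0],
    [1, 0, 0, -1.88, 0, 0, 0],
    [1, 0, 0, -1.88, 0, 0, 0],
  ],
)

```text
t: 14.87
tool_pos: [0.5356, -0.355, 0.092]
orientation: [-3.14, 0.047, 0.002]
force: [-0.8, 1.4, 3.0]
opening: 0.0157
```

```bash
python3 - <<'E'
from h import *
t=cam("top");s=cam("scene")
g=t["image"];S=lambda x,y:(200+(x+.5)/6-.5,150+(y+.5)/6-.5)
# slide edges at z=.086 (top)
for n,p in dict(flt=(80,274),flb=(78,354),rt=(352,292),rb=(350,347),glass1=(146,316),glass2=(230,320),lipT=(218,282),lipB=(212,378)).items(): print(n,onz(t,*S(*p),.086))
# glass centroid
for (u0,u1) in((218,231),(232,245)):
    w=np.clip(g[194:212,u0:u1].min(2).astype(float)-130,0,None)
    if u0==232: w[14:,:]=0
    vv,uu=np.mgrid[194:212,u0:u1];print(onz(t,(w*uu).sum()/w.sum(),(w*vv).sum()/w.sum(),.085))
st=robot.read_state();print(st["tool_pos"],st["force"])
# dark column profile for slide edges
for u in (214,217,230):
    print(u,g[188:220,u].min(1))
crop(s["image"],300,90,420,210,6,"s9")
E
```

```text
flt [0.574  0.1478 0.086 ]
flb [0.5353 0.147  0.086 ]
rt [0.5684 0.0178 0.086 ]
rb [0.5418 0.018  0.086 ]
glass1 [0.5544 0.1155 0.086 ]
glass2 [0.5535 0.0754 0.086 ]
lipT [0.5717 0.0818 0.086 ]
lipB [0.5253 0.0829 0.086 ]
[0.5551 0.1155 0.085 ]
[0.5593 0.0743 0.085 ]
[ 0.5357 -0.3552  0.092 ] [-0.2811 -0.1228  0.871 ]
214 [35 36 38 38 36 34 39 42 42 44 41 43 45 45 44 45 45 44 45 45 43 22 37 39
 36 38 38 35 37 36 40 36]
217 [34 36 38 34 34 37 35 41 45 42 47 45 44 39 40 38 44 44 45 46 44 12 21 22
 22 19 21 22 23 22 18 23]
230 [34 36 33 34 35 35 32 37 45 45 44 41 36 32 31 33 34 42 43 44 47 43  6 17
 23 24 23 26 25 23 22 23]
```

View pics/s9.png

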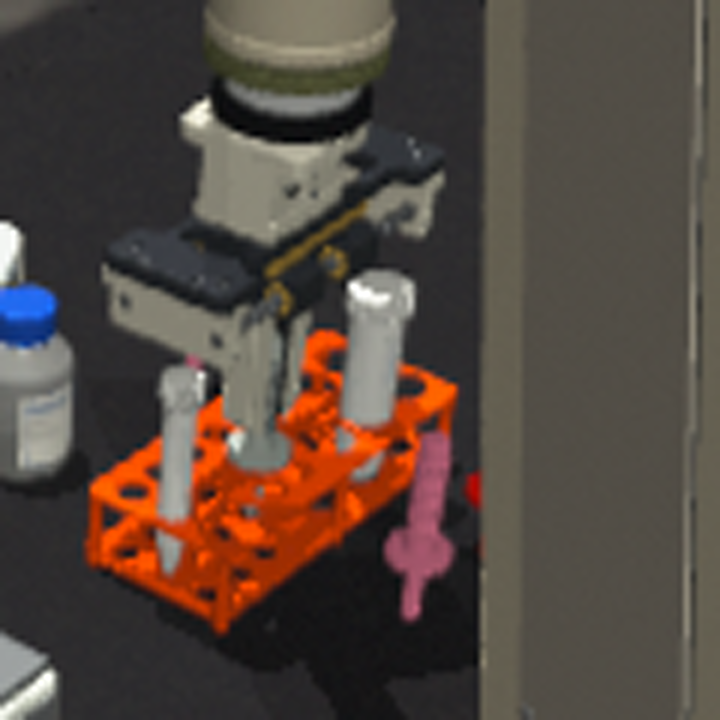

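>>> drive_tool(
  increments=[
    [0.75, 0, 0, 0, 0, 0, 0],
    [0.6, 0, 0, 0, 0, 0, 0],
    [0.52, 0, 0, 0, 0, 0, 0],
    [0.52, 0, 0, 0.3, 0, 0, 0],
    [0.52, 0, 0, 1.2, 0, 0, 0],
    [0.52, 0, 0, 2.6, 0, 0, 0],
    [0.52, 0, 0.5, 4, 0, 0, 0],
    [0.52, 0, 2, 4.2, 0, 0, 0.1],
    [0.5, -0.2, 3.5, 4.2, 0, 0, 0.22],
    [0.4, -0.2, 5, 4.2, 0, 0, 0.34],
    [0.35, -0.3, 6.6, 4.2, 0, 0, 0.46],
    [0.35, -0.3, 8.2, 4.2, 0, 0, 0.58],
    [0.35, -0.3, 9.8, 4.2, 0, 0, 0.7],
    [0.35, -0.3, 11.4, 4.2, 0, 0, 0.82],
    [0.35, -0.3, 13, 4.2, 0, 0, 0.94],
    [0.35, -0.2, 14.6, 4.2, 0, 0, 1.06],
    [0.35, 0, 16.2, 4.2, 0, 0, 1.18],
    [0.35, 0.4, 17.6, 4, 0, 0, 1.3],
    [0.35, 0.74, 18.24, 3.7, 0, 0, 1.42],
    [0.35, 0.74, 18.24, 3.5, 0, 0, 1.54],
  ],
)

```text
t: 16.63
tool_pos: [0.5553, 0.1045, 0.1806]
orientation: [2.277, 2.164, 0.003]
force: [0.0, 0.7, 0.3]
opening: 0.0604
```

>>> drive_tool(
  increments=[
    [0.35, 0, 0, 0, 0, 0, 0.03],
    [0.35, 0, 0, 0, 0, 0, 0.03],
    [0.35, 0, 0, 0, 0, 0, 0.03],
  ],
)

```text
t: 16.88
tool_pos: [0.5546, 0.1006, 0.1807]
orientation: [2.257, 2.185, 0.001]
force: [1.1, -0.2, 0.7]
opening: 0.0604
```

```bash
python3 - <<'E'
from h import *
s=cam("scene","s10");crop(s["image"],180,80,400,245,3.6,"s10c")
st=robot.read_state();print(st["tool_pos"],st["force"],st["orientation"],st["opening"])
from scipy.spatial.transform import Rotation as R
print(R.from_rotvec(st["orientation"]).as_matrix())
E
```

```text
[0.5547 0.1004 0.1808] [-0.3067 -0.7901 -0.4851] [2.2573 2.1842 0.001 ] 0.060404727124990155
[[ 0.0329  0.9995  0.0009]
 [ 0.9995 -0.0329  0.0001]
 [ 0.0001  0.0009 -1.    ]]
```

View pics/s10c.png

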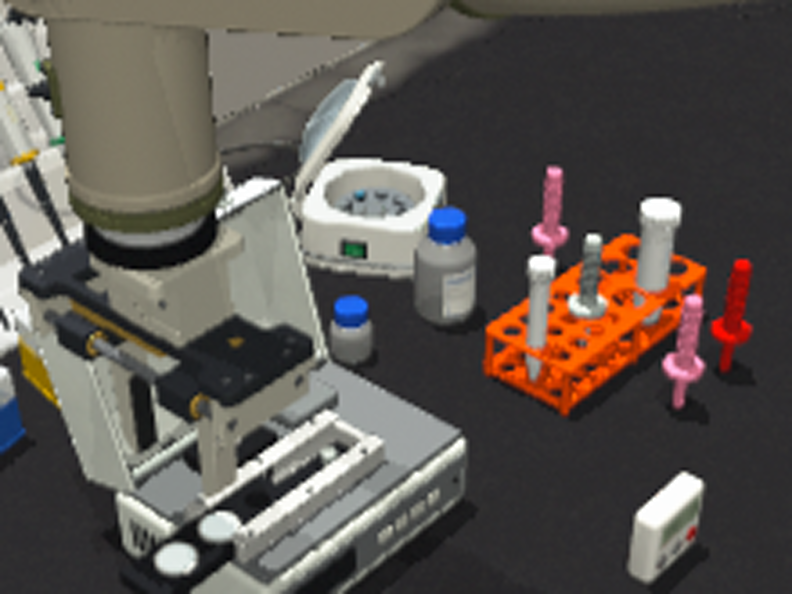

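>>> drive_tool(
  increments=[
    [0.35, 0, 0, -0.6, 0, 0, 0],
    [0.35, 0, 0, -1.2, 0, 0, 0],
    [0.35, 0, 0, -1.7, 0, 0, 0],
    [0.35, 0, 0, -2.1, 0, 0, 0],
    [0.35, 0, 0, -2.4, 0, 0, 0],
    [0.35, 0, 0, -2.4, 0, 0, 0],
  ],
)

```text
t: 17.43
tool_pos: [0.5533, 0.1002, 0.1182]
orientation: [-2.255, -2.185, 0.004]
force: [-1.0, -0.0, -0.5]
opening: 0.0604
```

```bash
python3 - <<'E'
from h import *
s=cam("scene","s11");crop(s["image"],180,90,300,240,4,"s11c")
t=cam("top");crop(t["image"],200,110,320,250,4,"t11c")
st=robot.read_state();print(st["tool_pos"],st["force"])
E
```

```text
[0.5545 0.1005 0.1202] [0.5314 0.6607 0.3243]
```

View pics/s11c.png

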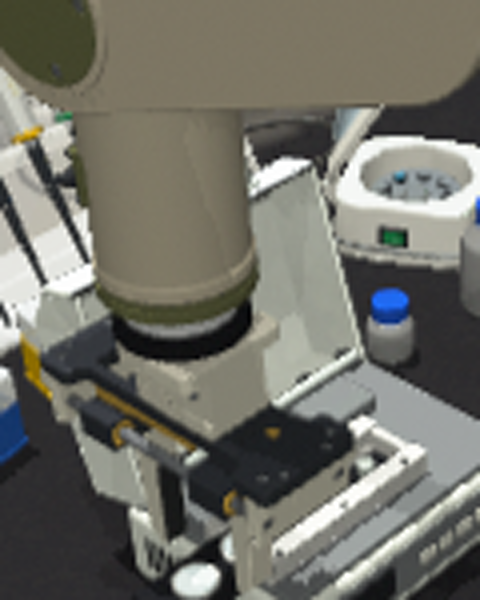

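View pics/t11c.png

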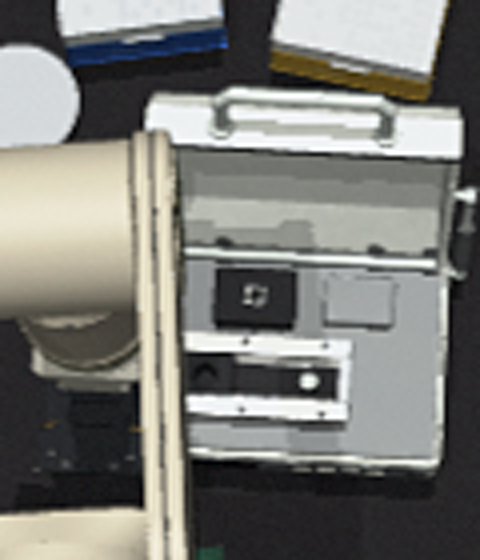

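>>> drive_tool(
  increments=[
    [0.35, 0.02, 0.7, 0, 0, 0, 0],
    [0.35, 0.02, 0.7, -0.3, 0, 0, 0],
    [0.35, 0.02, 0.7, -0.6, 0, 0, 0],
    [0.35, 0.02, 0.7, -0.78, 0, 0, 0],
    [0.35, 0.02, 0.7, -0.78, 0, 0, 0],
    [0.65, 0.02, 0.7, -0.78, 0, 0, 0],
    [0.65, 0.02, 0.7, -0.78, 0, 0, 0],
    [0.65, 0.02, 0.7, -0.78, 0, 0, 0],
    [0.65, 0.02, 0.7, -0.78, 0, 0, 0],
  ],
  squeeze=15,
)

```text
t: 18.28
tool_pos: [0.5552, 0.1179, 0.101]
orientation: [2.256, 2.186, 0.001]
force: [-0.2, -0.2, 0.2]
opening: 0.0398
```

>>> drive_tool(
  increments=[
    [0.7, 0, 0, 0, 0, 0, 0],
    [0.7, 0, 0, 0, 0, 0, 0],
    [0.7, 0, 0.15, 0, 0, 0, 0],
    [0.7, 0.01, 0.35, 0, 0, 0, 0],
    [0.7, 0.02, 0.6, 0, 0, 0, 0],
    [0.7, 0.03, 0.9, 0, 0, 0, 0],
    [0.7, 0.03, 1.2, 0, 0, 0, 0],
  ],
  squeeze=30,
)

```text
t: 18.87
tool_pos: [0.5557, 0.149, 0.1006]
orientation: [-2.255, -2.187, -0.0]
force: [2.1, -0.7, -1.4]
opening: 0.0399
```

>>> drive_tool(
  increments=[
    [0.7, 0.01, 0.3, 0, 0, 0, 0],
    [0.7, 0.02, 0.6, 0, 0, 0, 0],
    [0.7, 0.03, 0.9, 0, 0, 0, 0],
    [0.7, 0.03, 1.2, 0, 0, 0, 0],
    [0.7, 0.04, 1.5, 0, 0, 0, 0],
    [0.7, 0.05, 1.8, 0, 0, 0, 0],
    [0.7, 0.06, 2.1, 0, 0, 0, 0],
    [0.7, 0.07, 2.4, 0, 0, 0, 0],
    [0.7, 0.07, 2.6, 0, 0, 0, 0],
    [0.7, 0.07, 2.6, 0, 0, 0, 0],
  ],
)

```text
t: 19.7
tool_pos: [0.5573, 0.2142, 0.1006]
orientation: [-2.254, -2.188, -0.0]
force: [0.7, 0.1, -1.1]
opening: 0.0399
```

```bash
python3 - <<'E'
from h import *
s=cam("scene","s12");crop(s["image"],120,130,280,290,5,"s12c")
t=cam("top","t12")
st=robot.read_state();print(st["tool_pos"],st["force"],st["opening"],st["wrist_torque"])
E
```

```text
[0.5574 0.2131 0.1006] [ 0.1976  0.6152 -1.3856] 0.03978613832887673 [-0.0262 -0.1066 -0.0258]
```

View pics/s12c.png

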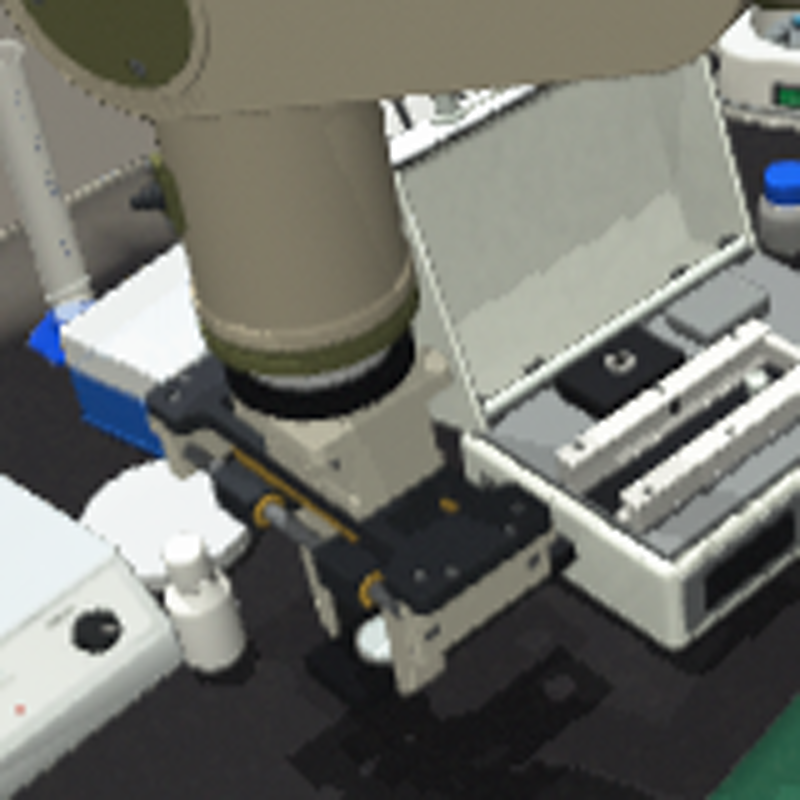

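View pics/t12.png

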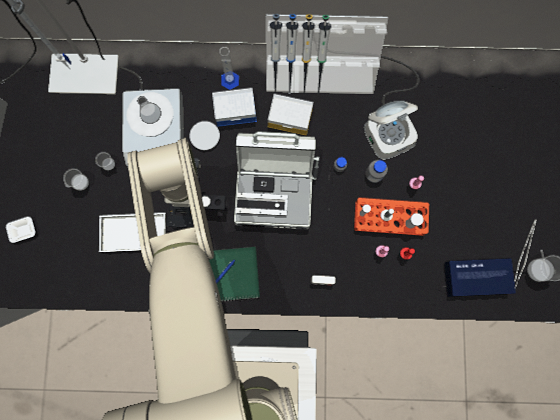

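```bash
python3 - <<'E'
from h import *
t=cam("top");s=cam("scene")
S=lambda x,y:(80+(x+.5)/6-.5,190+(y+.5)/6-.5)
P=np.array([onz(t,*S(*p),.021) for p in [(115,150),(514,136),(516,356),(112,374)]]);print(P,P.mean(0))
y=lambda d:np.arctan2(-d[0],d[1]);print(y(P[0]-P[1]),y(P[3]-P[2]),np.linalg.norm(P[0]-P[1]),np.linalg.norm(P[1]-P[2]))
print("bottle",onz(s,163,262,0),onz(t,190,161,.07))
im=cv2.imread("pics/scene0.png");crop(im[:,:,::-1],95,295,230,415,5,"tray_s")
S2=lambda x,y:(95+(x+.5)/5-.5,295+(y+.5)/5-.5)
E
```

```text
[[0.5207 0.4924 0.021 ]
 [0.5326 0.2951 0.021 ]
 [0.4234 0.2876 0.021 ]
 [0.4096 0.4849 0.021 ]] [0.4716 0.39   0.021 ]
0.0602045011923077 0.06977817291363603 0.1976550242085466 0.10940854401003858
bottle [0.6815 0.234  0.    ] [0.6779 0.2213 0.07  ]
```

View pics/tray_s.png

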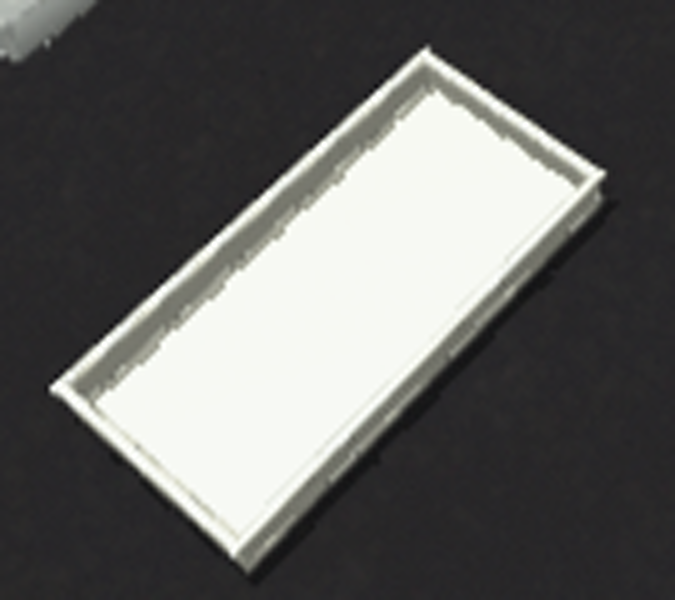

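```bash
python3 - <<'E'
from h import *
s=cam("scene")
S=lambda x,y:(95+(x+.5)/5-.5,295+(y+.5)/5-.5)
P=np.array([onz(s,*S(*p),.021) for p in [(427,48),(604,175),(240,552),(52,385)]]);print(P,P.mean(0))
y=lambda d:np.arctan2(-d[0],d[1]);print(y(P[3]-P[0]),y(P[2]-P[1]),np.linalg.norm(P[0]-P[1]),np.linalg.norm(P[1]-P[2]))
E
```

```text
[[0.5312 0.297  0.021 ]
 [0.4227 0.2908 0.021 ]
 [0.4092 0.482  0.021 ]
 [0.5189 0.4908 0.021 ]] [0.4705 0.3901 0.021 ]
0.06300061961708159 0.07037896298816615 0.10865352577713669 0.1916787652799247
```

>>> drive_tool(
  increments=[
    [0.7, -0.1, 0.5, 0.1, 0, 0, 0],
    [0.7, -0.4, 1.3, 0.2, 0, 0, 0.02],
    [0.7, -0.9, 2.3, 0.2, 0, 0, 0.04],
    [0.7, -1.4, 3.4, 0.2, 0, 0, 0.06],
    [0.7, -1.9, 4.5, 0.2, 0, 0, 0.08],
    [0.7, -2.4, 5.6, 0.2, 0, 0, 0.095],
    [0.7, -2.8, 6.7, 0.2, 0, 0, 0.095],
    [0.7, -3.2, 7.7, 0, 0, 0, 0.095],
    [0.7, -3.5, 8.3, -0.5, 0, 0, 0.095],
    [0.7, -3.55, 8.48, -1, 0, 0, 0.095],
    [0.7, -3.55, 8.48, -1.3, 0, 0, 0.095],
    [0.7, -3.55, 8.48, -1.4, 0, 0, 0.095],
    [0.7, -3.55, 8.48, -1.4, 0, 0, 0.095],
  ],
)

```text
t: 21.03
tool_pos: [0.4684, 0.4234, 0.0641]
orientation: [-2.15, -2.29, 0.004]
force: [-0.6, -0.3, -1.1]
opening: 0.0396
```

```bash
python3 - <<'E'
from h import *
s=cam("scene","s13");crop(s["image"],80,230,260,410,4,"s13c")
t=cam("top");crop(t["image"],80,180,240,280,5,"t13c")
st=robot.read_state();print(st["tool_pos"],st["force"],st["opening"],st["orientation"])
E
```

```text
[0.4695 0.424  0.0659] [ 0.659   0.6206 -1.4309] 0.03947853968676692 [ 2.1508  2.2896 -0.    ]
```

View pics/s13c.png

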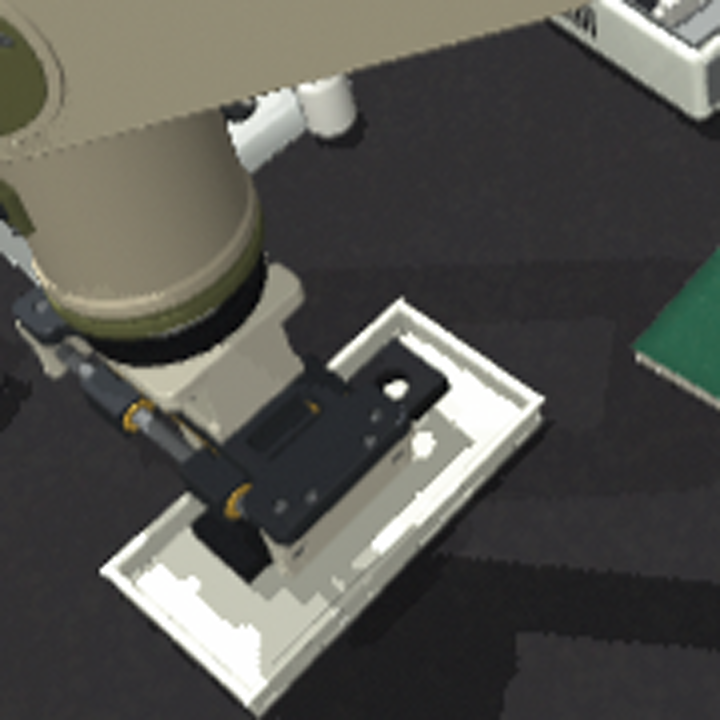

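View pics/t13c.png

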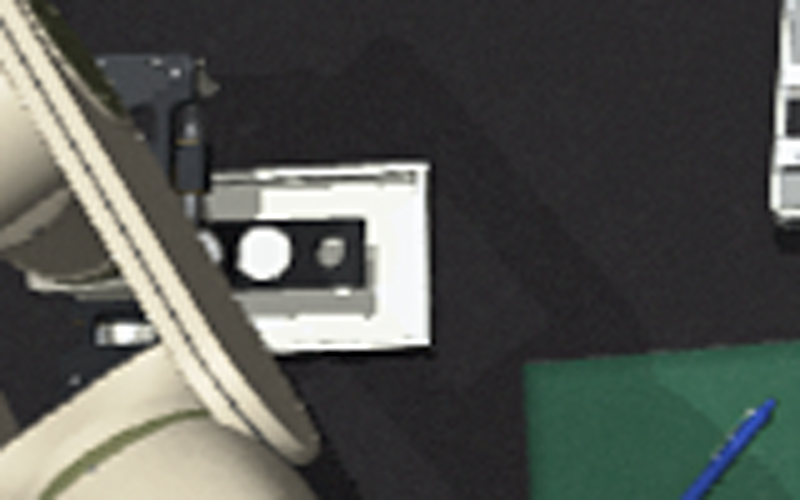

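>>> drive_tool(
  increments=[
    [0.7, 0, 0, -0.4, 0, 0, 0],
    [0.7, 0, 0, -0.75, 0, 0, 0],
    [0.7, 0, 0, -1.05, 0, 0, 0],
    [0.7, 0, 0, -1.25, 0, 0, 0],
    [0.7, 0, 0, -1.36, 0, 0, 0],
    [0.7, 0, 0, -1.4, 0, 0, 0],
    [0.7, 0, 0, -1.4, 0, 0, 0],
  ],
)

```text
t: 21.72
tool_pos: [0.4688, 0.4249, 0.0309]
orientation: [2.149, 2.291, -0.001]
force: [-0.3, -2.2, 2.6]
opening: 0.0397
```

>>> drive_tool(
  increments=[
    [0.7, 0, 0, -0.02, 0, 0, 0],
    [0.7, 0, 0, -0.03, 0, 0, 0],
    [0.7, 0, 0, -0.03, 0, 0, 0],
  ],
)

```text
t: 21.97
tool_pos: [0.4689, 0.425, 0.0308]
orientation: [2.149, 2.291, 0.0]
force: [-2.8, -3.1, 8.3]
opening: 0.0397
```

>>> drive_tool(
  increments=[
    [0.7, 0, 0, 0.02, 0, 0, 0],
    [0.53, 0, 0, 0.02, 0, 0, 0],
    [0.5, 0, 0, 0.02, 0, 0, 0],
    [0.47, 0, 0, 0.02, 0, 0, 0],
    [0.47, 0, 0, 0.02, 0, 0, 0],
    [0.47, 0, 0, 0.4, 0, 0, 0],
    [0.47, 0, 0, 1.2, 0, 0, 0],
    [0.47, 0, 0, 2.4, 0, 0, 0],
    [0.47, 0, 0, 3.8, 0, 0, 0],
    [0.47, 0, 0, 5.2, 0, 0, 0],
    [0.47, 0, 0, 6.4, 0, 0, 0],
    [0.47, -3, 0, 7.5, 0, 0, 0],
    [0.47, -4, 0, 8, 0, 0, 0],
    [0.47, -4, 0, 8, 0, 0, 0],
  ],
)

```text
t: 23.13
tool_pos: [0.3667, 0.4255, 0.2329]
orientation: [-2.149, -2.291, -0.004]
force: [-0.8, -0.2, -0.5]
opening: 0.0492
```

```bash
python3 - <<'E'
from h import *
s=cam("scene","s14")
t=cam("top","t14");crop(t["image"],80,180,240,280,5,"t14c")
st=robot.read_state();print(st["tool_pos"],st["force"],st["opening"],st["t"])
E
```

```text
[0.3666 0.4264 0.2336] [ 1.011   0.3403 -0.3112] 0.049265267080789245 23.2333
```

View pics/s14.png

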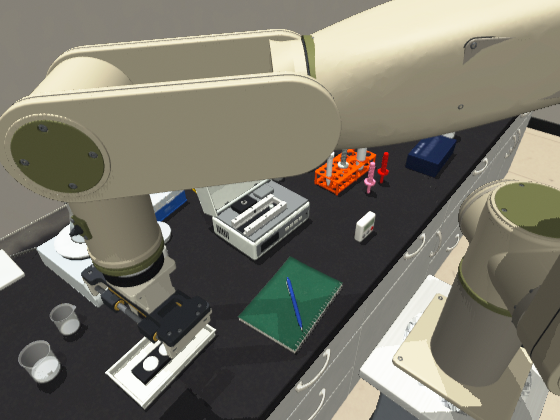

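View pics/t14.png

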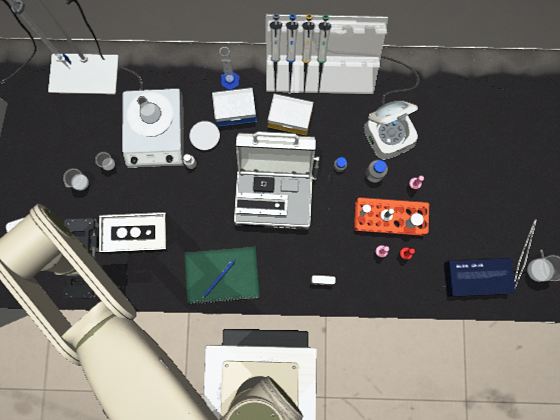

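```bash
python3 - <<'E'
from h import *
t=cam("top");g=t["image"];a=np.hstack([cv2.resize(g[200:260,85:185],None,fx=4,fy=4),cv2.resize(g[180:240,340:440],None,fx=4,fy=4)])
cv2.imwrite("pics/f.png",a[:,:,::-1])
E
```

```text
(no output)
```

View pics/f.png

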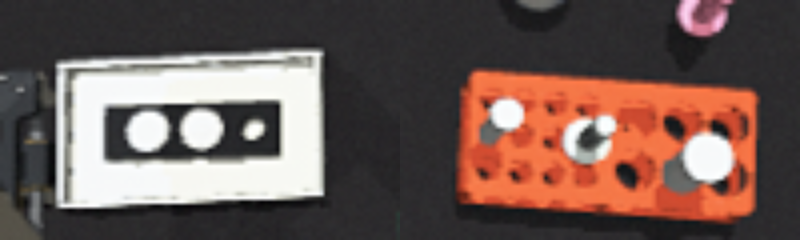

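The slide lies flat in the middle of the tray, left crop at (190,130). The pin tool stands upright in hole (0,17), right crop at (590,140). The hood is still open.

```bash
python3 -c "
from plant import robot
print(robot.close_job())"
```

```text
the job is handed in; nothing more can be done
None
```

The job is done in the order asked, and I handed it in at about 23 s of the 72 s allowed.

- **Hood:** I lifted it by the bar past its over-centre spring to the stop, and it stayed open after I let go.
- **Slide and pin tool:** I held the catch down with the steel pin tool and pushed the slide until about half stood out. The pin tool then went back upright in rack hole (0,17). I drew the slide clear and laid it in the tray.
- **Last checks:** The last pictures show the slide flat, right way up and central in the tray, and the pin tool upright. The hood is still open, and the bottles and timer are where they started. The gripper is empty and clear of everything.
- **Forces:** The largest wrist reading between moves was about 12 N, when the pin's tip met the guide floor. No check failed. The measured tray outline came out 2–8 mm larger than its listed size, which I put down to edge blur.

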